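Put the setting block away, then tip the ferrules into the tote's marked corner

ROBOT

A 7-joint arm with a two-finger parallel gripper is mounted at the origin on the work surface. World frame = base frame: x ahead of the robot, y to its left, z up, the work surface at z = 0. Lengths are in m, angles in rad, forces in N, time in s.
With the tool pointing down it reaches from about 0.425 to 0.825 m from the base axis. Payload 3.6 kg.
Tool frame: the origin (TCP) lies where the fingers leave the gripper's body, on its centre line; the fingertips stand 73 mm ahead of it and the grasp point (between the pads) lies 54 mm ahead of it; z points along the fingers, y is the line along which they close (so a half turn about z gives the same grasp; the last joint's range is limited). The gripper opens to 85 mm and grips with 20 to 120 N. Pads are 22 mm wide; open, the fingers measure 114 mm over their backs; the gripper's body (76 mm by 85 mm) begins 54 mm behind the grasp point. The pads swing forward as they close: fully open they stand 13 mm farther back than shut.
Start: joints at [1.296, 0.615, -0.013, 1.423, 0.008, 1.103, -0.04], TCP at [0.159, -0.63, 0.304] pointing down, gripper open.
Joint ranges: [-3.12, 3.12], [-0.3, 2.06], [-1.34, 1.32], [0.26, 2.42], [-1.36, 4.5], [0.01, 1.98], [-2.84, 2.84]. Speed limits (rad/s): [2.79, 2.79, 3.14, 3.14, 3.14, 3.14, 3.14].

INTERFACE

Orientations are given as a unit quaternion [x, y, z, w].
In Python, from station import arm, snapshot, camera_info, ticket gives the robot as it stands. Calls block until the motion is done:
- arm.movep(position, orientation): joint-space move of the TCP to a pose.
- arm.line_to(position, velocity=0.15, ori=None): straight line of the TCP; ori=None keeps the orientation; velocity is the mean speed in m/s.
- arm.move_j(angles): joint-space move.
- arm.move_gripper(opening, effort=None): opening from 0.0 (shut) to 1.0 (fully open); effort is the grip in N (None keeps the last); returns when the fingers have stopped.
- arm.pause(seconds).
- arm.ik(position, orientation): joint angles nearest the present ones, or None.
- snapshot(name): name is "scene" or "top"; returns the picture (400x640x3 uint8, blue, green, red); there is no depth.
- camera_info(name): a dict with "fx", "fy", "cx", "cy" (pixels), "R" (3x3) and "t" (3): a world point X has camera coordinates R X + t. Camera axes: x right, y down, z forward; pixel columns grow to the right and rows downward; lengths in m; the calibration is good to about 2 mm. A picture is of the moment at which its call begins. camera_info takes no time and is no camera call.
A pose or a line that the arm cannot do raises arm.MotionError and nothing moves.
- ticket.finish_job(): hands the job in; it is judged then, once.
Readings, each from a call of its own:
- arm.read_time(): time.
- arm.read_joint_positions(): joint angles.
- arm.read_dq(): joint speeds.
- arm.read_effort(): joint torques, N m.
- arm.read_tool_pos(): TCP position.
- arm.read_eef_rot(): TCP orientation.
- arm.read_ft_force(): force on the tool from outside, world axes, zero at the start.
- arm.read_wrist_torque(): the same for the moment, N m.
- arm.read_opening(): opening from 0.0 (shut) to 1.0 (fully open).
- arm.read_finger_force(): force on a finger pad.
Only numpy, scipy, OpenCV 4.12 (cv2) and the standard library are available. Lean on these libraries where they do the work, as an engineer would, in place of code of your own. Each camera call takes 0.05 s, during which the arm holds its last target. There are 200 camera calls.

TASK

The aluminium setting block that was left standing in the carrying tote goes back upright, fully down, into its own slot in the rack: the middle-sized one, marked with two bars. Then pick the tote up by its bar and tilt it so that it slopes down both ways to the corner with the round button, until all four brass ferrules have slid into that corner, without spilling any. Finish while still holding the tote still, tilted like that and clear of the bench and of everything else; leave all other things where they are.

Things in the scene. Friction and masses are not known exactly. Their poses are not given: they have to be found in the camera images.
- tote: plywood carrying tote, 170 (x) by 250 (y, 266 over the posts), walls 40 high, 7 thick, floor 7; 0.36 to 0.6 kg. A straight carrying bar runs along y over its middle, 18 wide (x), 20 high, bar centre 88 above the underside, free between end posts at y = +-125; grasp it from above across its width. Origin: centre of underside, z up; any yaw. Sizes in mm
- corner (a point): the inside floor corner of the tote that is marked by a small round wooden button (22 across) on the rim; at (78, 118, 7) in the tote's frame, that is towards its +x and +y
- setting_block: aluminium block 24 (x) by 32 (y) by 90 tall, 0.2 kg, two dark grooves near its top, standing upright on the tote's floor beside the bar, its 24 thickness along the bar within 15 degrees, its middle 43 to 49 from the bar's centre line. Origin: centre of underside. Grip it across the 24, above the tote's walls
- slot_middle_mouth (a point): centre of the mouth of the block's own slot: the middle-sized of three, marked with two dark bars. Opening 27 (x) by 35 (y), 35 deep, mouth 55 above the bench; the block stands in it with its x along the point's x. x runs across the rack (no neighbours that way), y along the row, z up
- ferrule0: polished brass ferrule, a ring-like disc 26 across and 14 high, 30 g, lying flat and loose in the tote; origin under its centre. It slides on the tote's floor at slopes above about 8 to 13 degrees, and more is needed along a wall
- ferrule1: polished brass ferrule, a ring-like disc 26 across and 14 high, 30 g, lying flat and loose in the tote; origin under its centre. It slides on the tote's floor at slopes above about 8 to 13 degrees, and more is needed along a wall
- ferrule2: polished brass ferrule, a ring-like disc 26 across and 14 high, 30 g, lying flat and loose in the tote; origin under its centre. It slides on the tote's floor at slopes above about 8 to 13 degrees, and more is needed along a wall
- ferrule3: polished brass ferrule, a ring-like disc 26 across and 14 high, 30 g, lying flat and loose in the tote; origin under its centre. It slides on the tote's floor at slopes above about 8 to 13 degrees, and more is needed along a wall
- rack: fixed dark wooden board, 80 (x) by 240 (y) by 10, under the row of three slot pieces; origin under its centre
- slot_small: fixed wooden slot piece, 60 (x) by 68 (y) by 45 high, on the rack board, narrow slot 27 by 25, one dark bar, occupied; origin under its centre. The three stand 76 apart in any order
- slot_middle: fixed wooden slot piece, 60 (x) by 68 (y) by 45 high, on the rack board, middle slot 27 by 35, two dark bars, empty; origin under its centre. The three stand 76 apart in any order
- slot_large: fixed wooden slot piece, 60 (x) by 68 (y) by 45 high, on the rack board, wide slot 27 by 45, three dark bars, empty; origin under its centre. The three stand 76 apart in any order
- small_block: bystander: narrow setting block, 24 x 22 x 90, one dark groove, standing in the narrow slot; origin under its centre
- large_block: bystander: wide setting block, 24 x 42 x 90, three dark grooves, standing on the bench; origin under its centre
- chisel: bystander: screwdriver with a wooden handle, about 200 long, lying on the bench
- hammer: bystander: hammer lying on the bench
- glue: bystander: white bottle, 54 across, 150 tall
- mug: bystander: white mug, 80 across, 90 tall
- blank: bystander: square wood blank 180 x 45 x 45 lying on the bench

How it is judged:
On the way, in this order (a step that is already met when the one before it is completed fails the run):
1. the setting block stands fully down in its own slot, let go (horizontal distance between setting_block and slot_middle_mouth below 0.006 m and z of setting_block in the frame of slot_middle_mouth below -0.03 m and angle between setting_block's own z axis and vertical below 0.1 rad and contact force between the fingers and setting_block below 0.1 N), for 0.2 s.
2. the tote is held up, tilted towards the buttoned corner, with all four ferrules in it (distance between each of ferrule0, ferrule1, ferrule2, ferrule3 and corner below 0.1 m and angle between tote's own z axis and vertical between 0.2 and 0.95 rad and angle between tote's own x axis and vertical above 1.651 rad and angle between tote's own y axis and vertical above 1.651 rad and height (world z) of corner above 0.02 m and contact force between the fingers and tote above 2 N), for 0.2 s.
At the end, for the whole second after the job is handed in: Block let go in its slot: 6 mm, 30 mm deep, 0.1 rad. Fingers hold the tote over 2 N, still, corner 20 mm up or more, tilt 0.2 to 0.95 rad and down 0.08 rad along both sides, touching nothing else; all ferrules at rest within 100 mm of the corner (all of step 1 and all of step 2 and contact force between tote and rack below 0.3 N and contact force between tote and slot_small below 0.3 N and contact force between tote and slot_middle below 0.3 N and contact force between tote and slot_large below 0.3 N and contact force between tote and setting_block below 0.3 N and contact force between tote and small_block below 0.3 N and contact force between tote and large_block below 0.3 N and contact force between tote and chisel below 0.3 N and contact force between tote and hammer below 0.3 N and contact force between tote and glue below 0.3 N and contact force between tote and mug below 0.3 N and contact force between tote and blank below 0.3 N and linear speed of each of tote, ferrule0, ferrule1, ferrule2, ferrule3 below 0.03 m/s and angular speed of tote below 0.15 rad/s); the arm keeps its last pose, push and grip.
It fails at once if a ferrule is spilled from the tote (distance between any of ferrule0, ferrule1, ferrule2, ferrule3 and tote above 0.2 m or height (world z) of any of ferrule0, ferrule1, ferrule2, ferrule3 below 0.003 m).
It fails at once if a bystander is moved more than 40 mm (distance of any of small_block, large_block, chisel, hammer, glue, mug, blank from where it was at the start of the episode above 0.04 m).
It also fails if it takes over 62 s, if anything falls off the work surface, if the arm or the gripper's body presses on something with over 40 N, if the wrist force passes 120 N, or if a joint passes its speed limit or range.

## Working session

There is one attempt and no reset: what is moved stays moved. The work goes in short steps, each a Python script; the robot and the scene stay as the last script left them, time stands still between calls to the robot, and variables do not carry over. Pictures are saved under pics/ and viewed, at most 10 in all, crops included, and the job is handed in when it is done.

```bash
mkdir -p pics; ls; python3 - <<'E'
from station import arm, snapshot, camera_info, ticket
import cv2, numpy as np
np.set_printoptions(precision=4,suppress=True)
for n in("scene","top"):
    cv2.imwrite(f"pics/{n}0.png",snapshot(n)); c=camera_info(n); R=np.array(c["R"]);t=np.array(c["t"])
    print(n,c["fx"],c["fy"],c["cx"],c["cy"],-R.T@t); print(R)
print(arm.read_time(),arm.read_tool_pos(),arm.read_eef_rot())
E
```

```text
pics
scene 388.78682320997245 388.78682320997245 317.65856337718503 206.3946485884139 [1.1417 0.5968 1.0138]
[[-0.6778  0.7352 -0.0023]
 [ 0.5566  0.5111 -0.6549]
 [-0.4804 -0.4452 -0.7557]]
top 444.6095023808951 444.6095023808951 314.13724033458345 201.28573265484823 [0.311  0.0254 1.2425]
[[-0.0188 -0.9998 -0.0018]
 [-0.9802  0.0188 -0.1969]
 [ 0.1969 -0.0019 -0.9804]]
0.1 [ 0.1593 -0.6296  0.3029] [ 0.9923  0.1236 -0.0001 -0.0012]
```

View pics/scene0.png

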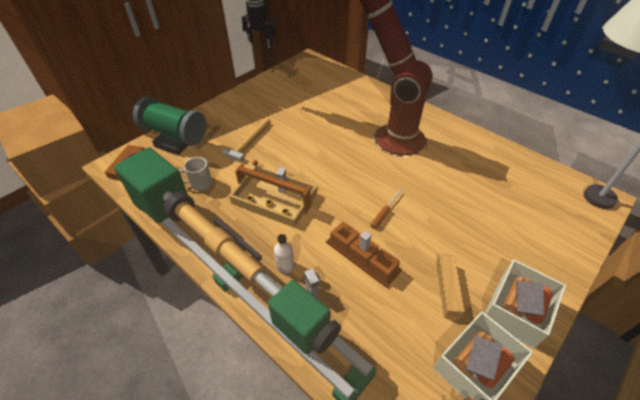

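View pics/top0.png

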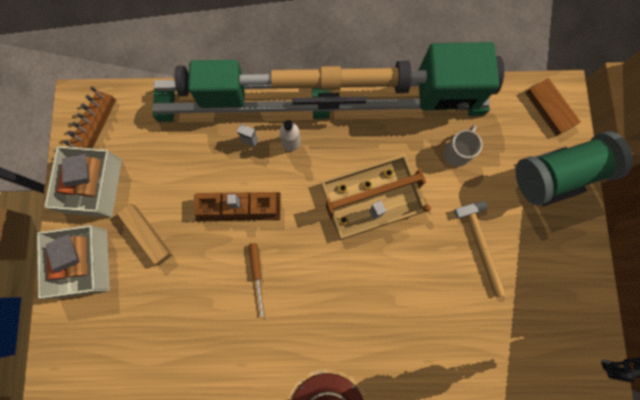

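The top view shows the tote around px (375,197) and the rack around (237,206). In the scene view the tote is at (272,190) and the rack at (365,252). I'll zoom in on both.

```bash
python3 - <<'E'
import cv2, numpy as np
s=cv2.imread("pics/scene0.png");t=cv2.imread("pics/top0.png")
def crop(im,x,y,w,h,k): return cv2.resize(im[y:y+h,x:x+w],None,fx=k,fy=k,interpolation=cv2.INTER_CUBIC)
def grid(c,x,y,k):
    for u in range(0,c.shape[1]//k,10):
        cv2.putText(c,str(x+u),(u*k,8),0,.3,(255,255,255),1); cv2.line(c,(u*k,0),(u*k,4),(0,0,255),1)
    for v in range(0,c.shape[0]//k,10):
        cv2.putText(c,str(y+v),(0,v*k+4),0,.3,(255,255,255),1)
    return c
a=grid(crop(t,315,145,120,100,6),315,145,6)
b=grid(crop(s,222,155,100,70,7),222,155,7)
cv2.imwrite("pics/a.png",a);
d=np.vstack([grid(crop(t,185,180,110,50,7),185,180,7)[:, :770],np.pad(grid(crop(s,320,215,90,35*2,3),320,215,3),((0,0),(0,500),(0,0)))[:, :770]])
x=np.vstack([np.pad(b,((0,0),(0,100),(0,0)))[:490]]);cv2.imwrite("pics/b.png",x)
cv2.imwrite("pics/d.png",d)
E
```

```text
(no output)
```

View pics/a.png

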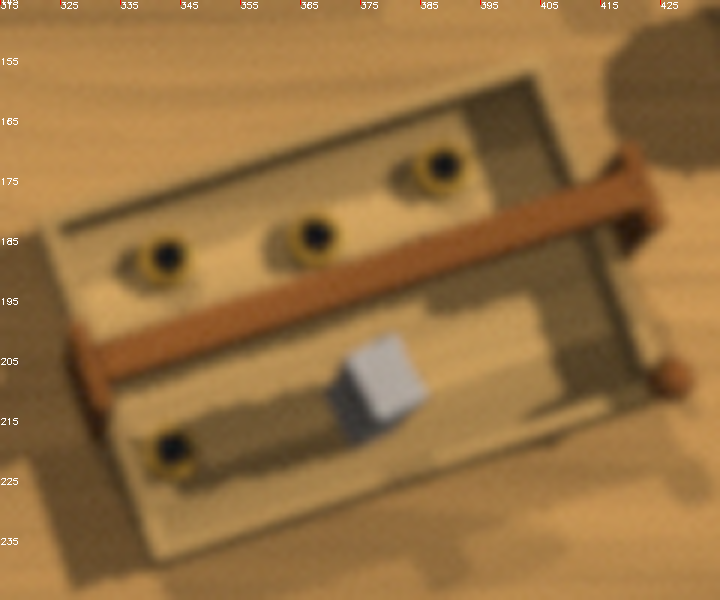

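View pics/b.png

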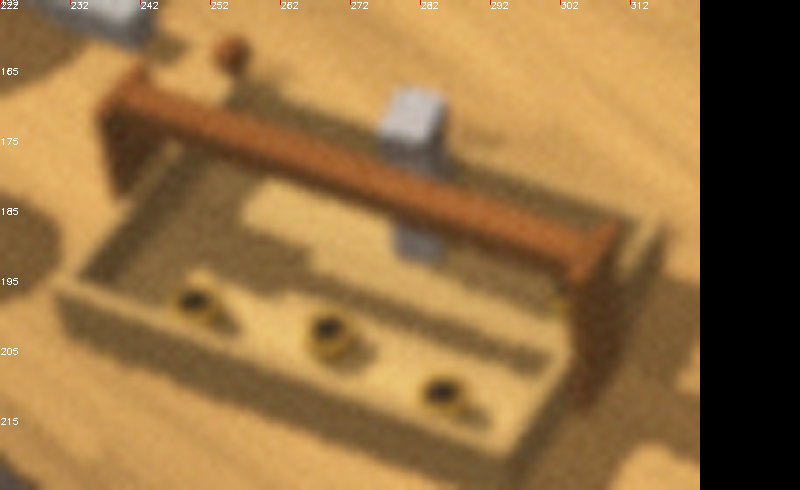

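View pics/d.png

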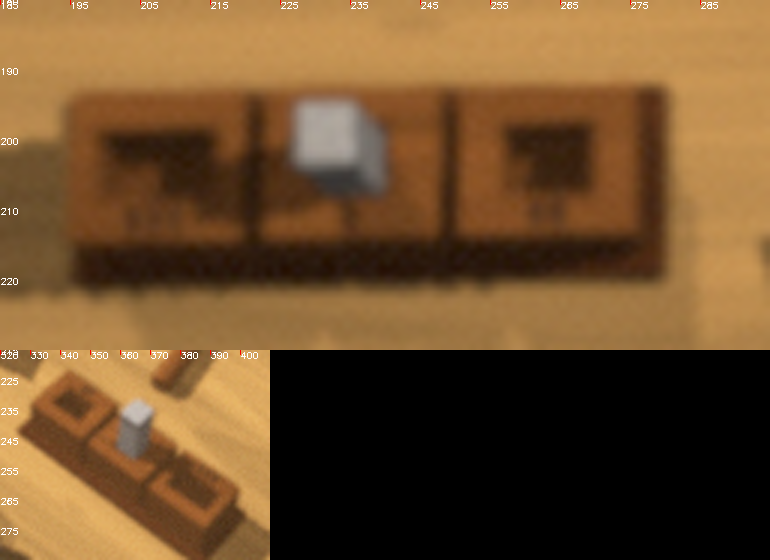

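```bash
cat > h.py <<'E'
import cv2, numpy as np
from station import arm, snapshot, camera_info, ticket
np.set_printoptions(precision=4,suppress=True)
C={n:camera_info(n) for n in("scene","top")}
for c in C.values(): c["R"]=np.array(c["R"]);c["t"]=np.array(c["t"])
def ray(n,p):
    c=C[n]; d=c["R"].T@np.array([(p[0]-c["cx"])/c["fx"],(p[1]-c["cy"])/c["fy"],1.]); return -c["R"].T@c["t"],d/np.linalg.norm(d)
def onz(n,p,z): o,d=ray(n,p); return o+d*(z-o[2])/d[2]
def tri(pt,ps):
    (o,d),(q,e)=ray("top",pt),ray("scene",ps); s=np.linalg.lstsq(np.c_[d,-e],q-o,rcond=None)[0]
    a,b=o+d*s[0],q+e*s[1]; return (a+b)/2,np.linalg.norm(a-b)
def proj(n,X):
    c=C[n]; v=c["R"]@np.array(X)+c["t"]; return np.array([c["fx"]*v[0]/v[2]+c["cx"],c["fy"]*v[1]/v[2]+c["cy"]])
E
python3 - <<'E'
from h import *
s=cv2.imread("pics/scene0.png");t=cv2.imread("pics/top0.png")
hs=lambda im:cv2.cvtColor(im,cv2.COLOR_BGR2HSV)
T,S=hs(t),hs(s)
for n,(x,y) in dict(bar=(375,190),button=(426,208),table=(440,230),block=(378,206),blockside=(373,214),slottop=(255,192),rackfront=(230,217),hole=(262,202),ply=(350,195),post=(330,208)).items(): print("top",n,T[y,x],t[y,x])
for n,(x,y) in dict(bar=(272,178),button=(255,163),table=(300,170),block=(282,170),blockside=(282,178),slottop=(345,225),front=(350,258),hole=(346,233)).items(): print("scene",n,S[y,x],s[y,x])
E
```

```text
top bar [ 13 184 140] [ 39  83 140]
top button [ 13 187 108] [ 29  64 108]
top table [ 17 150 190] [ 78 142 190]
top block [ 16  28 175] [156 166 175]
top blockside [15 17 60] [56 58 60]
top slottop [ 14 161 158] [ 58 106 158]
top rackfront [ 12 156  44] [17 28 44]
top hole [ 11 183  57] [16 31 57]
top ply [ 16 151 176] [ 72 128 176]
top post [ 14 186 122] [ 33  74 122]
scene bar [ 14 173 162] [ 52 102 162]
scene button [ 13 193  95] [23 55 95]
scene table [ 17 143 220] [ 97 168 220]
scene block [ 12  22 199] [182 189 199]
scene blockside [ 16  52 103] [ 82  93 103]
scene slottop [ 13 174 157] [ 50  97 157]
scene front [ 12 170 111] [ 37  67 111]
scene hole [ 14 172  92] [30 59 92]
```

```bash
cat > m.py <<'E'
from h import *
K=4
def comps(im,win,f,minA):
    x,y,w,h=win; c=cv2.resize(im[y:y+h,x:x+w],None,fx=K,fy=K,interpolation=cv2.INTER_CUBIC)
    H,S,V=[a.astype(int) for a in cv2.split(cv2.cvtColor(c,cv2.COLOR_BGR2HSV))]
    m=f(H,S,V).astype(np.uint8); cs,_=cv2.findContours(m,cv2.RETR_EXTERNAL,cv2.CHAIN_APPROX_NONE)
    g=lambda p:(np.array(p,float)+.5)/K-.5+[x,y]
    return [(cv2.contourArea(k)/K/K,k,g) for k in cs if cv2.contourArea(k)/K/K>minA],c
def cen(k,g): m=cv2.moments(k); return g([m["m10"]/m["m00"],m["m01"]/m["m00"]])
E
python3 - <<'E'
from m import *
I={"scene":cv2.imread("pics/scene0.png"),"top":cv2.imread("pics/top0.png")}
out=[]
for n,what,win,f,a in [
 ("top","bar",(315,145,125,100),lambda H,S,V:(H<=15)&(S>164)&(V>90)&(V<165),15),
 ("scene","bar",(222,150,100,75),lambda H,S,V:(H<=15)&(S>160)&(V>90),10),
 ("top","btn",(418,199,16,18),lambda H,S,V:(S>165)&(V<140),5),
 ("scene","btn",(249,155,12,14),lambda H,S,V:(S>155)&(V<170),5),
 ("top","blk",(365,195,25,25),lambda H,S,V:(S<70)&(V>125),10),
 ("scene","blk",(270,160,22,18),lambda H,S,V:(S<75)&(V>140),10),
 ("top","slots",(185,180,110,50),lambda H,S,V:(H<=15)&(S>150)&(V>88)|(H<12)&(S<60),40),
 ("top","hole",(253,195,20,14),lambda H,S,V:V<105,10),
 ("scene","slots",(320,212,90,75),lambda H,S,V:(S>150)&(V>118)&(H<=15),20),
 ("scene","hole",(336,225,20,16),lambda H,S,V:V<120,10),
 ]:
    cs,c=comps(I[n],win,f,a)
    for A,k,g in cs:
        r=cv2.minAreaRect(k); print(n,what,"A%.0f"%A,cen(k,g),"box",g(cv2.boxPoints(r)).round(1).tolist(),)
        cv2.drawContours(c,[k],-1,(0,255,0),1)
    if what in("bar","slots"): out.append(c)
    else: out.append(c)
W=800; rows=[];x=0;cv=np.zeros((600,800,3),np.uint8)
pos=[(0,0),(0,400),(500,0),(580,0),(660,0),(500,80),None,(500,170),None,(600,170)]
for p,c in zip(pos,out):
    if p: cv[p[1]:p[1]+c.shape[0],p[0]:p[0]+c.shape[1]]=c[:600-p[1],:800-p[0]]
c=out[6];cv[240:440,410:800]=c[:, :390]; c=out[8];cv[400:600,440:800]=c[:200]
cv2.imwrite("pics/ov.png",cv)
E
```

```text
top bar A23 [427.234  207.3686] box [[423.8, 205.0], [428.6, 203.5], [430.7, 210.0], [425.8, 211.5]]
top bar A690 [376.2492 190.5988] box [[325.2, 199.3], [421.0, 167.5], [425.9, 182.1], [330.1, 214.0]]
scene bar A462 [274.2373 180.5045] box [[234.3, 172.5], [242.2, 155.3], [312.8, 187.8], [304.8, 205.1]]
scene bar A16 [254.3894 162.2195] box [[252.1, 159.9], [256.6, 159.9], [256.6, 164.9], [252.1, 164.9]]
top btn A25 [425.8407 208.0103] box [[421.4, 206.9], [426.4, 204.0], [429.8, 209.9], [424.8, 212.8]]
scene btn A19 [254.9338 162.5876] box [[251.3, 162.2], [255.8, 159.2], [258.5, 163.3], [254.0, 166.3]]
top blk A103 [379.0164 207.4655] box [[371.7, 204.4], [380.2, 199.9], [386.3, 211.2], [377.8, 215.7]]
scene blk A45 [280.369 170.964] box [[275.3, 173.3], [279.4, 165.7], [285.6, 169.0], [281.5, 176.7]]
top slots A1272 [240.345  202.4942] box [[192.8, 215.0], [194.0, 187.3], [281.3, 191.2], [280.0, 218.9]]
top hole A129 [263.246  202.2159] box [[256.4, 196.9], [269.4, 196.9], [269.4, 208.4], [256.4, 208.4]]
scene slots A262 [385.146  262.2326] box [[368.4, 261.0], [379.4, 245.7], [401.6, 261.7], [390.6, 277.0]]
scene slots A31 [373.8469 244.7167] box [[368.4, 244.0], [370.8, 240.3], [380.0, 246.5], [377.6, 250.1]]
scene slots A535 [348.2559 238.3226] box [[323.7, 241.2], [340.7, 218.5], [377.3, 245.8], [360.3, 268.5]]
scene slots A85 [377.2118 218.3297] box [[368.3, 225.6], [380.1, 208.1], [385.6, 211.8], [373.8, 229.3]]
scene hole A66 [343.9141 232.5346] box [[337.3, 232.1], [341.2, 226.3], [350.4, 232.4], [346.5, 238.3]]
```

View pics/ov.png

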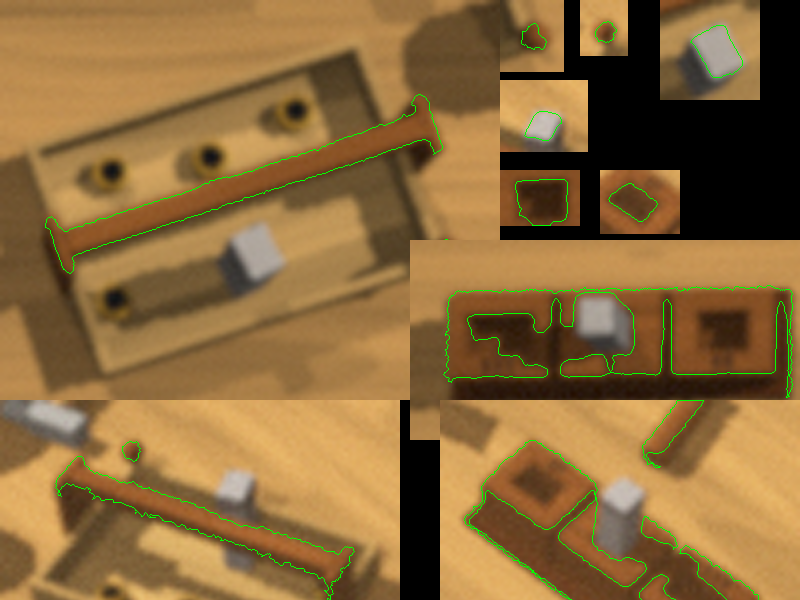

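The overlay shows clean contours. The bar is a clear "I" shape in both views, and the block's top face is at top px (379,207) and scene px (280,171). The middle slot's hole is at top px (263,202) and scene px (344,232.5). Next step is triangulation.

```bash
python3 - <<'E'
from m import *
I={"scene":cv2.imread("pics/scene0.png"),"top":cv2.imread("pics/top0.png")}
q=lambda u,v,x0,y0:(np.array([u,v])+.5)/4-.5+[x0,y0]
# post corners (button side)
for a,b in [((440,150),(82,57)),((418,97),(57,86))]: print("post",tri(q(*a,315,145),q(*b,222,150)))
print("button",tri((426.8,207.6),(254.7,162.5)))
print("blk top",tri((379.016,207.466),(280.37,170.96)))
print("hole",tri((262.9,202.3),(343.9,232.5)), onz("top",(262.9,202.3),.055),onz("scene",(343.9,232.5),.055))
# bar axis in top at z=.098
cs,_=comps(I["top"],(315,145,125,100),lambda H,S,V:(H<=15)&(S>164)&(V>90)&(V<165),100)
A,k,g=cs[0]; bx=g(cv2.boxPoints(cv2.minAreaRect(k))); W=np.array([onz("top",p,.098) for p in bx]); print("bar box",W,"c",W.mean(0))
P=np.array([onz("top",p,.098) for p in g(k.reshape(-1,2))]); P=P-W.mean(0); u=W[1]-W[0];u/=np.linalg.norm(u)
P=P[abs(P@u)<.105]+W.mean(0); c,sz,an=cv2.minAreaRect((P[:,:2]*1000).astype(np.float32)); print("bar rect mm",c,sz,an)
# block yaw
cs,_=comps(I["top"],(365,195,25,25),lambda H,S,V:(S<70)&(V>125),10)
A,k,g=cs[0]; Q=np.array([onz("top",p,.097)[:2]*1000 for p in g(k.reshape(-1,2))],np.float32); print("block rect",cv2.minAreaRect(Q))
# slots: top-face edges
cs,_=comps(I["top"],(185,180,110,50),lambda H,S,V:(H<=15)&(S>150)&(V>88),40)
A,k,g=cs[0]; p=g(k.reshape(-1,2)); e=p[(p[:,1]<196)&(p[:,0]>200)&(p[:,0]<275)]
w=np.array([onz("top",x,.055)[:2] for x in e]); w=w[w[:,0]>w[:,0].max()-.006]; l=np.polyfit(w[:,1],w[:,0],1); print("rack top edge x=a*y+b",l,len(w))
e=p[(p[:,1]>211)&(p[:,0]>255)&(p[:,0]<273)]; print("bottom edge rows",np.median(e,0),[onz("top",np.median(e,0),.055)])
# right piece columns
V=cv2.cvtColor(I["top"],cv2.COLOR_BGR2HSV)[...,2].astype(float)
print("rowprof",V[194:197,244:285].mean(0).round()); print("holecols",V[199:206,250:276].mean(0).round()); print("holerows",V[190:216,259:267].mean(1).round())
E
```

```text
post (array([ 0.5888, -0.2722,  0.091 ]), np.float64(0.0003568644250227863))
post (array([ 0.6261, -0.2605,  0.0902]), np.float64(0.0010790779554717385))
button (array([ 0.5275, -0.2843,  0.0483]), np.float64(0.00030975177515290566))
blk top (array([ 0.5231, -0.1482,  0.0909]), np.float64(0.0018836920253709213))
hole (array([0.5514, 0.1622, 0.049 ]), np.float64(0.0027873989388121924)) [0.5494 0.1626 0.055 ] [0.5558 0.1637 0.055 ]
bar box [[ 0.5455 -0.006   0.098 ]
 [ 0.6273 -0.2634  0.098 ]
 [ 0.5869 -0.2736  0.098 ]
 [ 0.5063 -0.0178  0.098 ]] c [ 0.5665 -0.1402  0.098 ]
bar rect mm (566.2704467773438, -140.26626586914062) (20.20137596130371, 209.8290252685547) 17.53436851501465
block rect ((520.7279663085938, -146.841064453125), (33.65856170654297, 25.545391082763672), 27.32196044921875)
rack top edge x=a*y+b [0.0041 0.5786] 347
bottom edge rows [264.    212.875] [array([0.5201, 0.1595, 0.055 ])]
rowprof [134. 135. 131. 117.  94.  85. 104. 125. 132. 134. 133. 133. 131. 130.
 131. 131. 130. 132. 130. 131. 130. 130. 128. 130. 128. 129. 132. 134.
 133. 134. 130. 119.  99.  89.  91. 106. 138. 172. 191. 194. 195.]
holecols [100. 129. 140. 140. 139. 136. 122.  99.  82.  77.  70.  61.  57.  56.
  56.  56.  55.  56.  67.  93. 119. 134. 138. 138. 134. 119.]
holerows [191. 179. 153. 136. 134. 133. 124. 100.  68.  53.  55.  58.  62.  66.
  67.  67.  74.  92. 105. 106. 106. 112. 110.  90.  60.  45.]
```

```bash
cat >> h.py <<'E'
from scipy.spatial.transform import Rotation as Ro
def down(deg): return Ro.from_euler("z",deg,degrees=True)*Ro.from_euler("x",180,degrees=True)
def tcp(g,R): return np.array(g)-R.apply([0,0,.054])   # TCP for a wanted grasp point
E
python3 - <<'E'
from h import *
def chk(n,g,R):
    j=arm.ik(tcp(g,R),R.as_quat()); print(n,None if j is None else np.array(j))
b=[.523,-.147]; s=[.5515,.163]
for a in(27.3,207.3): chk(f"blk{a}",[*b,.077],down(a)); chk("hi",[*b,.24],down(a))
for a in(90,-90): chk(f"slot{a}",[*s,.09],down(a)); chk("hi",[*s,.20],down(a))
c=[.5663,-.1403]
for a in(107.5,-72.5):
    chk(f"tote{a}",[*c,.088],down(a)); 
    for h in(.3,.36):
      chk("up%g"%h,[*c,h],down(a))
      for th in(.5,.6,.7):
        d=Ro.from_euler("z",197.5,degrees=True).apply([1,1,0])/2**.5   # tote x+y direction (to button)
        ax=np.cross([0,0,1],d); T=Ro.from_rotvec(ax*th)
        chk(f"tilt{th}",[*c,h],T*down(a))
E
```

```text
blk27.3 [ 0.3077  0.6875 -0.1142  1.9037  0.137   0.5578 -0.9915]
hi [ 0.3745  0.4664 -0.2093  1.7449  0.1157  0.9423 -0.9755]
blk207.3 [ 0.8756  0.9958 -1.1527  1.8862  1.0785  1.0557  1.2941]
hi [ 0.9021  0.7037 -1.1486  1.7294  0.6929  1.1786  1.6037]
slot90 [-0.042   0.7409 -0.4585  1.7984  0.474   0.7134 -0.7613]
hi [ 0.1528  0.6674 -0.796   1.6957  0.5475  1.0152 -0.8345]
slot-90 [ 0.2947  1.0017 -1.1525  1.788   1.0394  1.1037  1.9016]
hi [ 0.3053  0.8128 -1.1501  1.6913  0.7977  1.1842  2.0844]
tote107.5 [ 0.4767  0.7504 -0.4426  1.7757  0.4592  0.7194  0.0924]
up0.3 [ 0.5567  0.5167 -0.5689  1.5379  0.2928  1.173   0.2385]
tilt0.5 [ 0.8926  0.5568 -0.7245  1.6345 -0.1584  0.9655  0.6573]
tilt0.6 [ 0.9533  0.5834 -0.759   1.6536 -0.2491  0.9438  0.7483]
tilt0.7 [ 1.0098  0.6163 -0.794   1.6721 -0.336   0.9278  0.8379]
up0.36 [ 0.5678  0.4779 -0.5944  1.4311  0.2695  1.3143  0.2627]
tilt0.5 [ 0.9023  0.504  -0.7409  1.5385 -0.1722  1.1009  0.6221]
tilt0.6 [ 0.9649  0.527  -0.7775  1.5618 -0.2581  1.0741  0.6994]
tilt0.7 [ 1.0163  0.5523 -0.8015  1.5855 -0.3502  1.054   0.7846]
tote-72.5 [ 0.0028  0.7341  0.3291  1.7917 -0.3542  0.6742 -2.3038]
up0.3 [ 0.0603  0.4717  0.2285  1.5545 -0.1141  1.1284 -2.5225]
tilt0.5 [ 0.349   0.4721  0.1436  1.6521 -0.6398  1.1129 -2.0418]
tilt0.6 [ 0.3992  0.4874  0.1331  1.6715 -0.7427  1.1399 -1.9431]
tilt0.7 [ 0.4446  0.5076  0.1258  1.6905 -0.8405  1.1767 -1.8481]
up0.36 [ 0.0903  0.4289  0.1822  1.4473 -0.0789  1.2726 -2.5565]
tilt0.5 [ 0.3387  0.4221  0.1589  1.5567 -0.6029  1.2347 -2.1284]
tilt0.6 [ 0.3832  0.4343  0.1571  1.5806 -0.7068  1.2544 -2.0383]
tilt0.7 [ 0.4239  0.4509  0.1569  1.6047 -0.8068  1.2834 -1.9504]
```

```bash
python3 - <<'E'
from h import *
b=[.523,-.147]; R=down(27.3); q=R.as_quat()
arm.movep(tcp([*b,.2],R),q)
arm.line_to(tcp([*b,.077],R),.12)
print("ft",arm.read_ft_force())
arm.move_gripper(0,60); print("open",arm.read_opening(),arm.read_finger_force(),arm.read_ft_force())
arm.line_to(tcp([*b,.23],R),.12)
print(arm.read_time(),arm.read_opening(),arm.read_ft_force(),arm.read_tool_pos())
q=down(90); s=[.5515,.163]
arm.movep(tcp([*s,.18],q),q.as_quat())
for n in C: cv2.imwrite(f"pics/{n}1.png",snapshot(n))
print(arm.read_time(),arm.read_tool_pos(),arm.read_eef_rot(),arm.read_ft_force(),arm.read_opening())
a=cv2.imread("pics/top1.png")[160:240,170:300];b=cv2.imread("pics/scene1.png")[190:290,310:420]
r=lambda c,k:cv2.resize(c,None,fx=k,fy=k,interpolation=cv2.INTER_CUBIC)
o=np.zeros((400,800,3),np.uint8);o[:240,:390]=r(a,3);o[:400,395:795]=r(b,4)[:, :400];cv2.imwrite("pics/v1.png",o)
E
```

```text
ft [ 0.2624  0.497  -0.6269]
open 0.27304420358281994 58.92695367336273 [-0.4207 -0.7058  0.8083]
5.4583 0.27150239087692013 [-0.3383  0.3048 -1.3381] [ 0.5226 -0.1469  0.2832]
6.7583 [0.5524 0.1603 0.2341] [ 0.7088  0.7054 -0.0004  0.0009] [-0.8808  0.3919 -1.0999] 0.27379618321122917
```

View pics/v1.png

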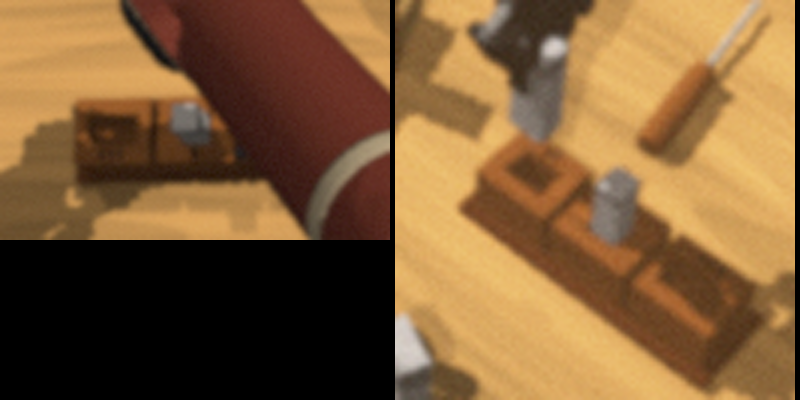

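The block is held over the middle slot (scene crop around (540,143)), and the arm hides it from the top camera. I'll settle, go lower and measure its bottom corner in the scene view.

```bash
python3 - <<'E'
from h import *
q=down(90); s=[.5515,.163]
arm.line_to(tcp([*s,.155],q),.1,q.as_quat()); arm.pause(.3)
p=arm.read_tool_pos(); R=Ro.from_quat(arm.read_eef_rot()); g=p+R.apply([0,0,.054]); print(arm.read_time(),p,"grasp",g,R.as_matrix()[:,1],arm.read_dq())
im=snapshot("scene"); cv2.imwrite("pics/scene2.png",im)
x0,y0,k=325,195,10; c=cv2.resize(im[y0:y0+55,x0:x0+60],None,fx=k,fy=k,interpolation=cv2.INTER_CUBIC)
zb=g[2]-.070
for dx,dy in((.012,.016),(.012,-.016),(-.012,.016)):
    u=proj("scene",[g[0]+dx,g[1]+dy,zb]); print("pred",dx,dy,u); v=((u+.5-[x0,y0])*k).astype(int); cv2.circle(c,tuple(map(int,v)),3,(0,0,255),-1)
for i in range(0,60,5): cv2.putText(c,str(x0+i),(i*k,10),0,.35,(255,255,255),1);cv2.line(c,(i*k,12),(i*k,16),(255,255,255),1)
for i in range(5,55,5): cv2.putText(c,str(y0+i),(0,i*k+4),0,.35,(255,255,255),1)
cv2.imwrite("pics/v2.png",c)
E
```

```text
7.4583 [0.5517 0.1631 0.2095] grasp [0.5518 0.1631 0.1555] [ 1.    -0.     0.001] [-0.0016  0.0024  0.0018  0.0041  0.0003  0.0007 -0.0005]
pred 0.012 0.016 [346.6208 230.6885]
pred 0.012 -0.016 [338.5141 225.0028]
pred -0.012 0.016 [351.7126 226.0358]
```

View pics/v2.png

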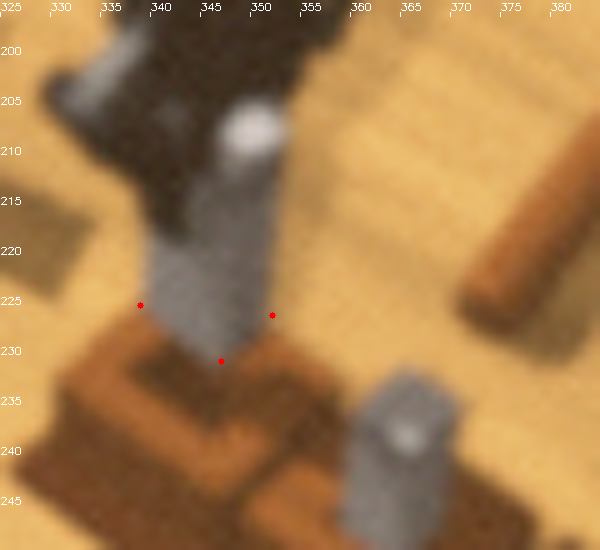

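```bash
python3 - <<'E'
from m import *
s0=cv2.imread("pics/scene0.png");t0=cv2.imread("pics/top0.png");s2=cv2.imread("pics/scene2.png")
for n,p,z in(("top",(379.016,207.466),.097),("scene",(280.37,170.96),.097)): print("setblk",n,onz(n,p,z))
f=lambda H,S,V:(S<75)&(V>140)
for n,im,w in(("top",t0,(222,190,20,20)),("scene",s0,(357,227,18,16))):
    for A,k,g in comps(im,w,lambda H,S,V:(S<75)&(V>(135 if n=="top" else 150)),5)[0]: print("small",n,"A%.0f"%A,cen(k,g),onz(n,cen(k,g),.110))
V=lambda im:cv2.cvtColor(im,cv2.COLOR_BGR2HSV)
S=V(s2)
for r in(219,221,223): print("row",r,"sat",S[r,334:358,1])
print("col346 sat",S[222:238,346,1],"val",S[222:238,346,2]); print("col344",S[222:238,344,1]);print("col348",S[222:238,348,1])
g=np.array([.5518,.1631]);zb=.0855
for d in((0,0),(0,.003),(.003,0)):
  print(d,[proj("scene",[g[0]+d[0]+a,g[1]+d[1]+b,z]).round(2) for a,b,z in((.012,-.016,zb),(.012,.016,zb),(-.012,.016,zb),(.012,-.016,zb+.02),(-.012,.016,zb+.02))])
# hole + piece quad in scene0
for thr in(105,115,125):
  cs,c=comps(s0,(334,223,23,20),lambda H,S,V:V<thr,20)
  for A,k,g2 in cs:
    r=g2(cv2.boxPoints(cv2.minAreaRect(k))); print("hole",thr,"A%.0f"%A,cen(k,g2),r.round(1).tolist(),onz("scene",cen(k,g2),.055),onz("scene",r.mean(0),.055))
print("hole expected corners @(.5515,.163):",[proj("scene",[.5515+a,.163+b,.055]).round(1).tolist() for a,b in((.0135,.0175),(.0135,-.0175),(-.0135,-.0175),(-.0135,.0175))])
print("piece expected:",[proj("scene",[.5515+a,.163+b,.055]).round(1).tolist() for a,b in((.03,.034),(.03,-.034),(-.03,-.034),(-.03,.034))])
E
```

```text
setblk top [ 0.5213 -0.1465  0.097 ]
setblk scene [ 0.5276 -0.1441  0.097 ]
small top A69 [231.2459 198.2545] [0.5507 0.2387 0.11  ]
small scene A50 [365.3507 235.2705] [0.5552 0.2407 0.11  ]
row 219 sat [137 142 138 141 134 104  64  50  62  55  47  52  54  40  51  53  49  70
 113 138 141 148 144 141]
row 221 sat [140 137 140 143 132  98  57  38  34  38  40  44  46  49  51  53  57  81
 116 140 142 149 143 137]
row 223 sat [133 136 145 141 130  87  55  32  36  28  38  47  47  45  46  56  58  90
 126 146 143 143 136 139]
col346 sat [ 46  47  40  46  42  39  41  52  65 106 142 154 169 163 170 166] val [116 120 116 123 122 125 124 128 129 116 111 104  92  94  96 109]
col344 [ 43  38  35  38  41  32  43  64 100 143 160 160 168 163 177 171]
col348 [ 51  46  58  53  57  52  53  76 123 150 159 164 165 160 176 176]
(0, 0) [array([338.5 , 225.01]), array([346.61, 230.69]), array([351.7 , 226.04]), array([338.76, 220.87]), array([352.13, 221.91])]
(0, 0.003) [array([339.26, 225.53]), array([347.38, 231.23]), array([352.47, 226.57]), array([339.52, 221.4 ]), array([352.91, 222.44])]
(0.003, 0) [
[... 327 characters left out ...]
236.6], [342.4, 242.4], [333.6, 242.4]] [0.5933 0.1667 0.055 ] [0.5883 0.1677 0.055 ]
hole 115 A60 [343.8744 232.5539] [[337.5, 232.1], [341.4, 226.5], [350.1, 232.6], [346.2, 238.2]] [0.5561 0.1638 0.055 ] [0.5555 0.163  0.055 ]
hole 125 A33 [336.8937 240.141 ] [[333.6, 236.1], [342.9, 236.1], [342.9, 242.4], [333.6, 242.4]] [0.5924 0.1668 0.055 ] [0.5871 0.1676 0.055 ]
hole 125 A72 [343.9386 232.4832] [[337.0, 232.2], [341.3, 225.8], [350.8, 232.2], [346.6, 238.6]] [0.5557 0.1638 0.055 ] [0.5549 0.1631 0.055 ]
hole expected corners @(.5515,.163): [[346.2, 237.2], [337.5, 231.1], [343.1, 226.0], [351.8, 232.0]]
piece expected: [[346.9, 243.5], [329.9, 231.3], [342.5, 220.2], [359.3, 231.8]]
```

```bash
cat > ins.py <<'E'
from h import *
q=down(90); s=np.array([.5545,.1634]); H=.070
def to(xy,under,v): arm.line_to(tcp([*xy,under+H],q),v,q.as_quat())
to(s,.058,.08); arm.pause(.1); f0=arm.read_ft_force()
offs=[(0,0),(0,2),(0,-2),(2,0),(-2,0),(2,2),(-2,-2),(2,-2),(-2,2),(0,4),(0,-4),(4,0),(-4,0)]
for o in offs:
    xy=s+np.array(o)/1000
    to(xy,.0565,.08); to(xy,.050,.05); d=np.array(arm.read_ft_force())-f0
    print(o,"t%.1f"%arm.read_time(),d,arm.read_tool_pos()-.0)
    if d[2]<3.5: break
    if arm.read_time()>26: break
E
python3 ins.py
```

```text
(0, 0) t8.6 [-5.8476 -1.6848 25.7102] [0.555  0.164  0.1789]
(0, 2) t9.2 [-8.1274 -4.3739 32.7171] [0.5547 0.1658 0.1789]
(0, -2) t9.7 [-0.6965  1.9083  0.5642] [0.5538 0.1621 0.1728]
```

It dropped in at the (0,−2) mm offset. I'll go deeper while watching the force.

```bash
python3 - <<'E'
from h import *
q=down(90); xy=np.array([.5545,.1614]); H=.070
f0=None
for u in(.044,.036,.029,.024,.021,.019,.017):
    arm.line_to(tcp([*xy,u+H],q),.04,q.as_quat()); d=np.array(arm.read_ft_force()); print(u,"t%.1f"%arm.read_time(),d,arm.read_tool_pos())
    if abs(d[2])>15: break
    # relieve lateral jam: shift a little with the force
    if np.hypot(d[0],d[1])>6: xy=xy+np.clip(d[:2],-8,8)*6e-5; print("shift",xy)
E
```

```text
0.044 t10.0 [-0.6348  1.8713 -3.6282] [0.5538 0.162  0.1667]
0.036 t10.3 [-2.1636  4.0357 -4.4294] [0.5537 0.162  0.1592]
0.029 t10.7 [-3.2603  4.2618 -4.3398] [0.5537 0.162  0.1526]
0.024 t10.9 [-4.2237  4.7139 -2.2606] [0.5536 0.162  0.1478]
shift [0.5542 0.1617]
0.021 t11.2 [-4.0951  3.4896 -0.4232] [0.5536 0.1621 0.145 ]
0.019 t11.4 [-5.6726  2.079   4.8595] [0.5536 0.1621 0.1441]
shift [0.5539 0.1618]
0.017 t11.7 [-8.0726  0.4767 16.9906] [0.5535 0.1622 0.1441]
```

```bash
python3 - <<'E'
from h import *
q=down(90)
arm.move_gripper(1.0); p=np.array(arm.read_tool_pos()); print("open",arm.read_opening(),arm.read_finger_force(),p)
arm.line_to(p+[0,0,.11],.2)
R=down(107.5); c=[.570,-.140]
arm.movep(tcp([*c,.20],R),R.as_quat()); arm.pause(.2)
print(arm.read_time(),arm.read_tool_pos(),arm.read_ft_force())
r=lambda c,k:cv2.resize(c,None,fx=k,fy=k,interpolation=cv2.INTER_CUBIC)
t=snapshot("top");s=snapshot("scene");cv2.imwrite("pics/top3.png",t);cv2.imwrite("pics/scene3.png",s)
o=np.zeros((600,800,3),np.uint8);o[:200,:440]=r(t[180:230,185:295],4);o[:300,440:800]=r(s[210:285,320:410],4);o[300:600,:440]=r(s[145:220,215:325],4);o[300:600,440:800]=r(t[145:245,315:435],3)
cv2.imwrite("pics/v3.png",o)
E
```

```text
open 1.0002990842893933 0.0 [0.554  0.1617 0.1408]
14.3833 [ 0.5703 -0.138   0.2541] [-0.1738  0.2649  0.1161]
```

View pics/v3.png

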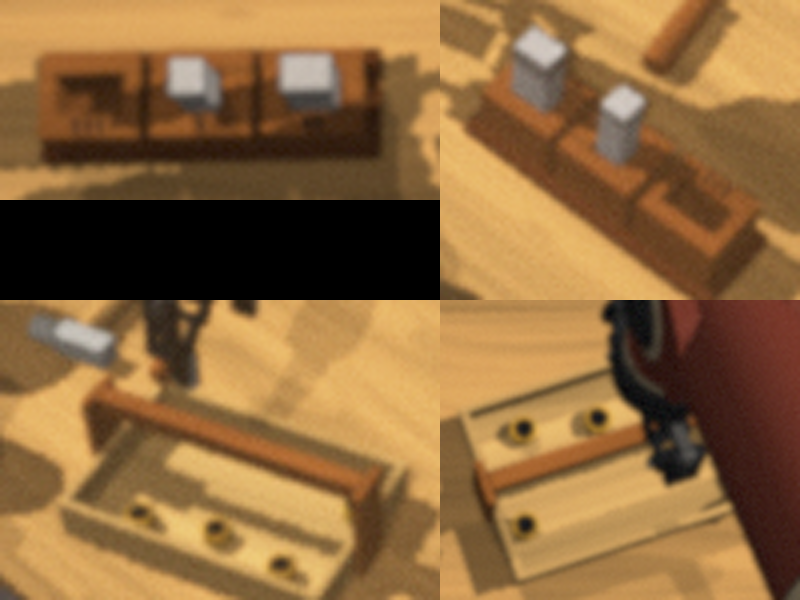

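The block stands in the middle slot, its top level with its neighbour's. Tote and ferrules are undisturbed, so I'll grasp the bar, lift and tilt.

```bash
python3 - <<'E'
from h import *
R=down(107.5); c=[.570,-.140]
arm.line_to(tcp([*c,.088],R),.12,R.as_quat()); print("ft",arm.read_ft_force())
arm.move_gripper(0,120); print("grip",arm.read_opening(),arm.read_finger_force(),arm.read_ft_force())
arm.line_to(tcp([*c,.16],R),.06); arm.pause(.2); print("lift",arm.read_ft_force(),arm.read_wrist_torque(),arm.read_opening())
arm.line_to(tcp([*c,.36],R),.12)
d=Ro.from_euler("z",197.5,degrees=True).apply([1,1,0])/2**.5; ax=np.cross([0,0,1],d)
for th in(.2,.4,.6):
    T=Ro.from_rotvec(ax*th)*R; arm.line_to(tcp([*c,.36],T),.04,T.as_quat()); print(th,"t%.1f"%arm.read_time(),arm.read_finger_force(),arm.read_ft_force())
arm.pause(1.0)
print(arm.read_time(),arm.read_tool_pos(),Ro.from_quat(arm.read_eef_rot()).as_matrix()[:,2],arm.read_wrist_torque())
t=snapshot("top");s=snapshot("scene");cv2.imwrite("pics/top4.png",t);cv2.imwrite("pics/scene4.png",s)
r=lambda c,k:cv2.resize(c,None,fx=k,fy=k,interpolation=cv2.INTER_CUBIC)
cv2.imwrite("pics/v4.png",np.hstack([r(t[90:290,300:460],2.5)[:500],r(s[60:260,190:350],2.5)]))
E
```

```text
ft [0.4761 0.0347 0.444 ]
grip 0.1936949674105491 117.43942737579346 [-0.37   -0.5336  2.5251]
lift [ 0.1206  0.5147 -4.8265] [-0.0251  0.0206 -0.0643] 0.19007225052899257
0.2 t20.0 117.33302593231201 [ 0.1784  0.5195 -4.9156]
0.4 t20.4 117.57613062858582 [-0.5543  0.944  -4.8699]
0.6 t20.8 117.91946053504944 [ 0.306   0.6444 -5.0903]
21.825 [ 0.5559 -0.1671  0.4045] [ 0.2607  0.5009 -0.8253] [-1.1408  0.6361 -0.0017]
```

View pics/v4.png

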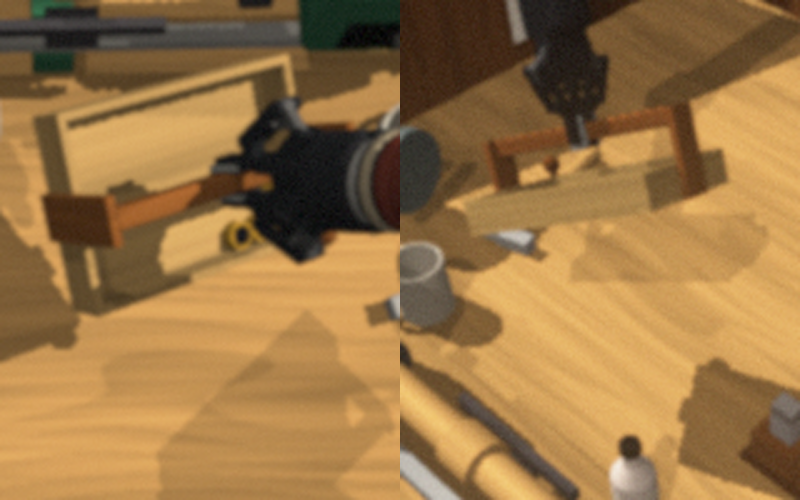

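```bash
cat > tf.py <<'E'
from h import *
def tote(): # pose from the hand: tote z = -tool z; tote x along -tool y or +tool y
    M=Ro.from_quat(arm.read_eef_rot()).as_matrix(); z=-M[:,2]; x=M[:,1]; x=x if x[0]<0 else -x
    T=np.c_[x,np.cross(z,x),z]; g=np.array(arm.read_tool_pos())+M[:,2]*.054; return T,g-T@[0,0,.088]
def infl(n,p,h): T,o=tote(); a,d=ray(n,p); P=a+d*((h-T[:,2]@(a-o))/(T[:,2]@d)); return T.T@(P-o)
E
python3 - <<'E'
from tf import *
T,o=tote(); print(T,o,"corner",o+T@[.078,.118,.007])
f=infl("top",(395.2,183.2),.021); print("ferrule",f,"dist",np.hypot(*(f[:2]-[.078,.118])))
for n,p in(("button",[.078,.118,.045]),("postL",[0,-.133,.098]),("cornerNeg",[.085,-.125,.04]),("cornerNN",[-.085,-.125,.04])): print(n,(proj("top",o+T@p)-[300,90])*2.5,(proj("scene",o+T@p)-[190,60])*2.5)
E
```

```text
[[-0.8967  0.3577 -0.2607]
 [-0.1911 -0.8442 -0.5008]
 [-0.3992 -0.3993  0.8253]] [ 0.5929 -0.096   0.2874] corner [ 0.5634 -0.214   0.2149]
ferrule [0.0652 0.0507 0.021 ] dist 0.06845569416560854
button [312.5002 227.9859] [153.7831 169.6621]
postL [108.48   220.3571] [281.3106 100.9949]
cornerNeg [ 96.9416 314.393 ] [322.7602 145.1854]
cornerNN [ 54.7785 111.4094] [244.1112 170.4832]
```

The pose matches the picture (post, button and rims project where they appear). The visible ferrule is 68 mm from the corner and the other three are hidden under the gripper. I'll tilt more, biased each way, so nothing stays stuck along a wall.

```bash
python3 - <<'E'
from tf import *
R=down(107.5); c=[.570,-.140]
for th,phi in((.72,45),(.72,65),(.72,25),(.65,45)):
    d=Ro.from_euler("z",197.5+phi,degrees=True).apply([1,0,0]); T=Ro.from_rotvec(np.cross([0,0,1],d)*th)*R
    try: arm.line_to(tcp([*c,.36],T),.03,T.as_quat())
    except arm.MotionError as e: print(phi,e); continue
    arm.pause(.4); im=snapshot("top"); cv2.imwrite(f"pics/t5_{phi}_{th}.png",im)
    H=cv2.cvtColor(im,cv2.COLOR_BGR2HSV)
    w=(380,150,60,60); x,y,a,b=w
    from m import comps,cen
    cs,_=comps(im,w,lambda H,S,V:(H>=17)&(S>185),2)
    print(phi,"t%.1f"%arm.read_time(),arm.read_finger_force(),[(round(A),cen(k,g).round(1).tolist(),infl("top",cen(k,g),.021)[:2].round(3).tolist()) for A,k,g in cs])
arm.pause(.5); print(arm.read_time(),arm.read_dq(),arm.read_wrist_torque(),tote()[0][2])
E
```

```text
45 t22.7 117.9901134967804 [(22, [386.9, 180.9], [0.062, 0.041]), (20, [394.8, 176.9], [0.06, 0.068])]
65 t23.8 117.8334903717041 [(4, [394.8, 192.1], [0.074, 0.07]), (3, [402.1, 189.4], [0.074, 0.098]), (23, [386.0, 191.2], [0.066, 0.04]), (9, [393.2, 186.4], [0.06, 0.068]), (48, [398.8, 179.0], [0.048, 0.093])]
25 t25.2 117.64906525611877 [(6, [392.3, 175.3], [0.067, 0.041])]
45 t26.2 118.0035924911499 [(6, [398.5, 181.1], [0.067, 0.067]), (20, [390.0, 182.8], [0.063, 0.041]), (4, [398.8, 176.7], [0.057, 0.07])]
26.675 [-0.     -0.0001  0.0007  0.0008 -0.0002 -0.0003  0.0031] [-1.2604  0.6597  0.0095] [-0.4279 -0.4279  0.7961]
```

```bash
python3 - <<'E'
import tf; from tf import *
from m import comps
R=down(107.5)
def pose(th,phi):
    d=Ro.from_euler("z",197.5+phi,degrees=True).apply([1,0,0]); Q=Ro.from_rotvec(np.cross([0,0,1],d)*th)
    T=(Q*Ro.from_euler("z",197.5,degrees=True)).as_matrix(); return T,np.array([.570,-.140,.36])-T@[0,0,.088]
tf.tote=lambda:pose(.72,65)
im=cv2.imread("pics/t5_65_0.72.png"); H=cv2.cvtColor(im,cv2.COLOR_BGR2HSV)
cs,_=comps(im,(380,150,60,60),lambda H,S,V:(H>=17)&(S>185),10)
for A,k,g in cs:
    P=np.array([tf.infl("top",p,.021)[:2] for p in g(k.reshape(-1,2))]); print(round(A),"x",P[:,0].min(),P[:,0].max(),"y",P[:,1].min(),P[:,1].max())
ys,xs=np.mgrid[170:200:1,380:412:1]
print("V map cols 380..411, dark<60 '#', yellow 'y', black gripper?")
for r in range(166,200): print(r,"".join('y' if H[r,c,1]>180 and H[r,c,0]>=16 else '#' if H[r,c,2]<60 else 'r' if H[r,c,0]<14 and H[r,c,1]>165 else '.' for c in range(370,425)))
E
```

```text
23 x 0.0569390084572055 0.07770487052559134 y 0.03101719830421435 0.05083517063768768
48 x 0.03134513640525128 0.06845765104644355 y 0.08235113452661835 0.10926691207312726
V map cols 380..411, dark<60 '#', yellow 'y', black gripper?
166 r.r.r.r....r.rrr.rr.........###########################
167 ...rrr....rrrrr...............#########################
168 .r.rrr.rrrrrrrr..............##############.....#######
169 r..rrrrrrr.rr.........####################.......######
170 .rrrrr.rr..........######################..........####
171 rr.r...............#########..###########............##
172 r.r........................yy..##########.............#
173 .........................yyyyy.###########.............
174 .........................yyyyy.#############...........
175 .........................yyyyy.###############.........
176 .........................yyyyy.#################.......
177 .........................yyyyy..###################....
178 ..........................yyyyy....##################..
179 ..........................y.yyyyy...###################
180 ......................
[... 473 characters left out ...]
yyy.....yy.###...y.#...............rr..#
189 ..............yyyy..##.y..###..yyy..............rrrr..r
190 ..............yyyy.###..y..#..y.yyyy..........##rrrrrrr
191 ..............yyyy.###..yy......y.y..............rr.rr.
192 ..............yyy...##..yyyy....................rrrrr..
193 ..............yyyyy.....yyy........................r...
194 ..............y.yyy....................................
195 .................yyyy..................................
196 .......................................................
197 .......................................................
198 .......................................................
199 .......................................................
```

```bash
python3 - <<'E'
from h import *
print(arm.read_time(),arm.read_finger_force(),abs(np.array(arm.read_dq())).max()); print(ticket.finish_job())
E
```

```text
26.675 117.99992322921753 0.003072696354032286
the job is handed in; nothing more can be done
None
```

I handed the job in at 26.7 s: the block stands let go and fully down in the two-bar slot, and the tote is held still, tilted 0.65 rad to the buttoned corner with all four ferrules in it (last seen there at a steeper 0.72 rad tilt; the gripper hides some of them at the final pose); no verdict was returned.

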